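Set the sander's speed dial and start it

ROBOT

A 6-joint arm with a two-finger parallel gripper is mounted at the origin on the work surface. World frame = base frame: x ahead of the robot, y to its left, z up, the work surface at z = 0. Lengths are in m, angles in rad, forces in N, time in s.
With the tool pointing down it reaches from about 0.3 to 0.75 m from the base axis. Payload 8.5 kg.
Tool frame: the origin (TCP) lies at the centre of the arm's flange, where the gripper is bolted on; the fingertips stand 173 mm ahead of it and the grasp point (between the pads) lies r.pinch_z ahead of it (r.pinch_z is the distance from the TCP to the grasp point, in m); x points along the fingers, y is the direction in which the jaws open and shut, and the axes are right-handed (so a half turn about x gives the same grasp; the last joint's range is limited). The gripper opens to 85 mm and grips with 20 to 120 N. Pads are 22 mm wide; open, the fingers measure 114 mm over their backs; the gripper's body (76 mm by 85 mm) begins 54 mm behind the grasp point. The pads swing forward as they close: fully open they stand 13 mm farther back than shut.
Start: joints at [-1.539, 0.381, 1.297, -0, 1.464, -0.215], TCP at [0.134, -0.533, 0.405] pointing down, gripper open.
Joint ranges: [-3.11, 3.11], [-0.89, 2.33], [0.22, 2.48], [-1.42, 4.56], [0.17, 2.85], [-2.88, 2.88]. Speed limits (rad/s): [2.39, 2.39, 3.14, 3.14, 3.14, 3.14].

INTERFACE

Orientations are given as a rotation vector (axis times angle).
In Python, from rig import r, imaging gives the robot as it stands.
- The arm moves only by the tool move_arm, never from a script. Its arguments are lists of equal length, an entry for each row: "grip": the closure, from 0 (fully open) to 1 (shut); "travel": the shift along the tool's x, y, z in mm, a list of three; "spin": the turn about the tool's x in rad. In form: {"grip": [grip, ...], "travel": [[x, y, z], ...], "spin": [spin, ...]}. A call has 1 to 20 rows; each row is the pose to reach, as a shift and turn from the pose commanded when the call began, along the tool's axes at that moment; what a row does not reach only later rows make up. A row lasts 1/8 s, in which the tool goes at most 62.5 mm and 10.7 degrees, less where a joint would pass 70% of its speed; a pose out of reach is approached as far as the arm can. A call with a gripper value outside its range is refused whole. The fingers move at their own pace and stop on an object; "squeeze" is the grip in N (left out, the last holds). Time passes only in rows, so rows that repeat a pose let the fingers close. It gives the time, the measured TCP pose, the force and the opening at its end, in the units of the state.
- r.get_state(): the state, without advancing time (a new reading comes with each control period).
- imaging.grab_frame(name): name is "scene" or "top" or "wrist"; returns the picture (420x560x3 uint8, blue, green, red); there is no depth.
- imaging.get_calibration(name): a dict with "fx", "fy", "cx", "cy" (pixels), "dist_coeffs" ([k1, k2, p1, p2, k3] as OpenCV has them; the pictures are not rectified), "world_to_cam" (4x4, takes a point from world to camera coordinates); the wrist camera has in their place "T_tool_cam" (4x4, takes a point from camera to tool coordinates, whose origin is the TCP and whose axes are the tool frame's). Camera axes: x right, y down, z forward; pixel columns grow to the right and rows downward; lengths in m; the calibration is good to about 2 mm. A picture is of the moment at which its call begins: read the wrist's pose just before it. get_calibration takes no time and is no camera call.
- r.hand_in(): hands the job in, once; it reports no verdict.
The state is a dict: "t": time; "joint_positions": joint angles; "qd": joint speeds; "tau": joint torques, N m; "ee_pos": TCP position; "ee_rot": TCP orientation; "ft_force": force on the tool from outside, world axes, zero at the start; "wrist_torque": the same for the moment, N m; "gripper_width": finger opening in m.
Only numpy, scipy, OpenCV 4.12 (cv2) and the standard library are available. Lean on these libraries where they do the work, as an engineer would, in place of code of your own. Each camera call takes 0.05 s, during which the arm holds its last target. There are 200 camera calls.

TASK

On the sander's speed controller (the larger of the two boxes), push the pointer dial round clockwise with a fingertip, click by click, to speed 5: the fifth of the six marks, counted from the smallest dot. Then press the start button on the same box fully down with a fingertip and let it come back up. Do not grip the dial, do not press start before the dial is at 5, and leave the extractor box's controls and everything else on the bench as they are.

Things in the scene. Friction and masses are not known exactly. Their poses are not given: they have to be found in the camera images.
- controller: the sander's speed controller, a grey box fixed to the bench, the larger of the two: 150 (x) by 240 (y) by 60 mm tall. Origin: centre of its underside on the bench. Its x axis points to its back, away from the operator, y to its left, z up. Pointer dial on its left half, start button on its right half. Box positions swap from run to run.
- dial (a joint): the pointer dial's angle in rad, growing clockwise seen from above. Six detents 0.628 (36 degrees) apart: speed 1 at 0, 2 at 0.628, 3 at 1.257, 4 at 1.885, 5 at 2.513, 6 at 3.142; stops 0.08 beyond the ends. Starts at speed 1, 2 or 3. Pushed past halfway it snaps into the next detent, else it springs back. A click takes about 0.1 N m, some 3 N at the nose.
- dial_hub (a point): point on the dial's upright axis at the height of the box's top face, 50 mm left (+y) of the box's centre. The dial's round black skirt, radius 30 mm, reaches 9 mm above the box; on it stands the pointer bar. At joint value 0 the nose points along the controller's +y (left); as the value grows it sweeps clockwise over the back to the right.
- pointer_tip (a point): end of the pointer nose; moves with the dial. The bar is straight and upright, 14 mm wide, from 20 mm behind the axis to 48 mm ahead of it (the nose, white line on top). Its flanks span 9 to 28 mm above the box's top, its middle ridge reaches 32 mm; this point is 48 mm from the axis, 28 mm above the box's top.
- mark5 (a point): the mark of speed 5 on the box's top face, 57 mm from the dial's axis. The six marks are flat white dots, one at each click, from 6 mm across (speed 1, left) to 17 mm (speed 6, right), growing with the speed.
- start (a joint): start button's travel in m: 0 up, 0.006 fully down; a spring lifts it, about 5 N at the bottom. It counts as pressed beyond 0.004.
- start_top (a point): centre of the start button's round top, 30 mm across, grey in a black housing, on the controller 75 mm right of and 20 mm nearer than its centre; pressed straight down.
- extractor: the dust extractor's timer box, fixed, the smaller box: 130 x 130 mm, 50 mm tall. Origin: centre of its underside. Leave it alone.
- timer (a joint): turn in rad of the small round fluted knob (40 mm across, 21 mm tall) on the extractor box. Not to be turned.
- purge (a joint): travel in m of the button on the extractor box. Not to be pressed.
- sander: random orbit sander, blue body on a round 125 mm pad, 148 mm tall, dust box on one side, standing on the white panel on the right; origin under the pad's centre. Leave alone.
- discs: stack of round 125 mm sanding discs, 12 mm thick, on the left. Leave alone.
- glue: white bottle, 60 mm across, 170 mm tall, on the left. Leave alone.
- filler: tin, 100 mm across, 100 mm tall, far left. Leave alone.
- sandblock: cork sanding block, 50 x 90 mm, 30 mm tall, close to the robot. Leave alone.
- scraper: spatula lying flat beyond the boxes, 200 mm long. Leave alone.
- tape: ring of paper tape, 100 mm across, 25 mm tall, far right. Leave alone.
- wax: small round aluminium tin, 38 mm across, 18 mm tall, standing on the controller about 65 mm beyond the start button; origin under its centre. Leave alone.
- offcut: small wooden offcut 35 x 20 x 18 mm lying on the extractor box. Leave alone.

How it is judged:
On the way, in this order (a step that is already met when the one before it is completed fails the run):
1. the pointer dial rests in the detent of speed 5 (value of joint dial between 2.31328 and 2.71328 rad and velocity of joint dial between -0.3 and 0.3 rad/s), for 0.2 s.
2. the start button is pressed with the dial at speed 5 (value of joint dial between 2.31328 and 2.71328 rad and value of joint start above 0.004 m), for 0.05 s.
At the end, for the whole second after the job is handed in: The dial rests in the detent of speed 5 (within 0.2 rad of 2.513), start has been pressed beyond 4 mm after that and is up again, the extractor's knob is within 0.15 rad of its start and its button up, and no bystander is more than 20 mm from where it stood (value of joint dial between 2.31328 and 2.71328 rad and horizontal distance between pointer_tip and mark5 below 0.016 m and value of joint each of start, purge below 0.0015 m and value of joint timer between -0.15 and 0.15 rad and distance of each of sander, discs, glue, filler, sandblock, scraper, tape, wax, offcut from where it was at the start of the episode below 0.02 m); the robot touches nothing.
It fails at once if start pressed while the dial is not at speed 5 (value of joint start above 0.003 m and not (value of joint dial between 2.31328 and 2.71328 rad)).
It fails at once if the dial gripped: both flanks of its bar pressed by the fingers at once (contact force between each of dial_c2, dial_c3 and the fingers above 1 N).
It fails at once if the extractor's knob turned or its button pressed (value of joint timer above 0.2 rad or value of joint timer below -0.2 rad or value of joint purge above 0.003 m).
It fails at once if a bystander moved or lifted by more than 30 mm (distance of any of sander, discs, glue, filler, sandblock, scraper, tape, wax, offcut from where it was at the start of the episode above 0.03 m).
It also fails if it takes over 51 s, if anything falls off the work surface, if the arm or the gripper's body presses on something with over 40 N, if the wrist force passes 120 N, or if a joint passes its speed limit or range.

## Working session

There is one attempt and no reset: what is moved stays moved. The work goes in short steps, Python scripts to look and compute and a tool call to move; the robot and the scene stay as the last step left them, time stands still between calls to the robot, and variables do not carry over. Pictures are saved under pics/ and viewed, about 8 in all and at most 12, crops included, and the job is handed in when it is done.

Besides the shell and the picture viewer there is one more tool, called as a command line: name --pt "numbers of a row" for each row, then --argument value for the rest. move_arm: Moves the arm, as the interface text tells. Its arguments: {"type":"object","properties":{"grip":{"type":"array"},"travel":{"type":"array"},"spin":{"type":"array"},"squeeze":{"type":"number"}},"required":["grip","travel","spin"]}

```bash
mkdir -p pics; ls; python3 - <<'E'
from rig import r, imaging
import cv2,numpy as np
s=r.get_state();print(s['t'],s['ee_pos'],s['ee_rot'],s['gripper_width'],r.pinch_z)
for n in('top','scene'):
    f=imaging.grab_frame(n);cv2.imwrite(f'pics/{n}0.png',f)
    c=imaging.get_calibration(n);print(n,{k:np.round(v,4).tolist() for k,v in c.items()})
c=imaging.get_calibration('wrist');print(c)
E
```

```text
pics
0.0 [ 0.13436495 -0.53328995  0.40408965] [ 2.09098227  0.26086668 -2.09067625] 0.0854416390532976 0.1547
top {'fx': 449.0619, 'fy': 449.0619, 'cx': 274.5297, 'cy': 213.6544, 'dist_coeffs': [-0.1417, 0.0, 0.0, 0.0, 0.0], 'world_to_cam': [[-0.0288, -0.9994, -0.0171, 0.0643], [-0.9876, 0.0311, -0.1536, 0.5643], [0.154, 0.0125, -0.988, 1.4897], [0.0, 0.0, 0.0, 1.0]]}
scene {'fx': 468.2934, 'fy': 468.2934, 'cx': 287.2537, 'cy': 204.8714, 'dist_coeffs': [-0.1649, 0.0, 0.0, 0.0, 0.0], 'world_to_cam': [[0.3856, 0.9226, -0.0126, -0.2627], [0.5891, -0.2567, -0.7662, -0.271], [-0.7101, 0.288, -0.6425, 1.7453], [0.0, 0.0, 0.0, 1.0]]}
{'fx': 350.17494537974017, 'fy': 350.17494537974017, 'cx': 280.39982303283284, 'cy': 215.01020504039184, 'dist_coeffs': array([-0.0004165,  0.       ,  0.       ,  0.       ,  0.       ]), 'T_tool_cam': array([[-2.73233449e-04, -2.70308311e-01,  9.62773775e-01,
         3.02546565e-02],
       [ 9.99999952e-01, -2.13577912e-04,  2.23834048e-04,
        -1.18388383e-03],
       [ 1.45123009e-04,  9.62773790e-01,  2.70308356e-01,
        -6.97132670e-02],
       [ 0.00000000e+00,  0.00000000e+00,  0.00000000e+00,
         1.00000000e+00]])}
```

View pics/top0.png

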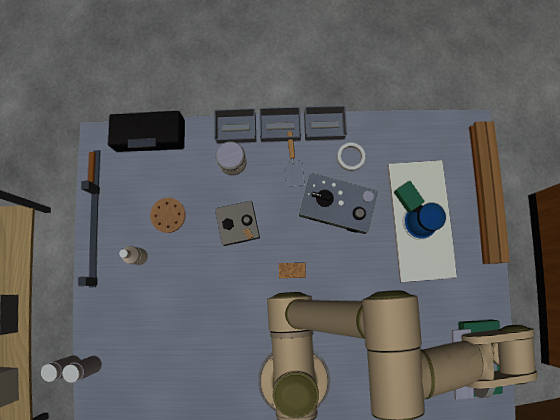

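The top view shows the controller at about (338,203), with its dial near (323,198) and its start button near (360,213). The extractor is at (238,223). I'll zoom in on the controller.

```bash
python3 - <<'E'
import cv2
f=cv2.imread('pics/top0.png')[165:245,290:390]
cv2.imwrite('pics/c1.png',cv2.resize(f,None,fx=7,fy=7,interpolation=cv2.INTER_CUBIC))
E
```

```text
(no output)
```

View pics/c1.png

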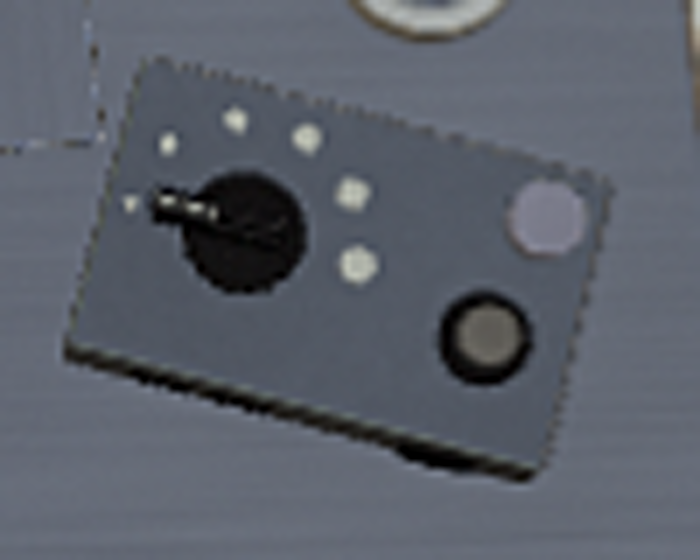

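The six marks run from (130,203) to (357,265) in the crop. The skirt centre is at (245,232), and the nose points at the smallest dot, so the dial is at speed 1. The button is at (488,335).

```bash
cat > h.py <<'E'
import cv2,numpy as np
from scipy.spatial.transform import Rotation as R
from rig import r, imaging
def cam(name,s=None):
    c=imaging.get_calibration(name);K=np.array([[c['fx'],0,c['cx']],[0,c['fy'],c['cy']],[0,0,1.]])
    if name=='wrist':
        T=np.eye(4);T[:3,:3]=R.from_rotvec(s['ee_rot']).as_matrix();T[:3,3]=s['ee_pos'];W=T@np.array(c['T_tool_cam'])
    else: W=np.linalg.inv(np.array(c['world_to_cam']))
    return K,np.array(c['dist_coeffs']),W
def ray(cm,px,z):
    K,d,W=cm;n=cv2.undistortPoints(np.array(px,float).reshape(-1,1,2),K,d).reshape(-1,2)
    v=np.c_[n,np.ones(len(n))]@W[:3,:3].T;o=W[:3,3]
    return o+v*((np.broadcast_to(z,len(n))-o[2])/v[:,2])[:,None]
def fit(L,P): # 2D rigid: P = R L + t
    Lc,Pc=L.mean(0),P.mean(0);U,S,V=np.linalg.svd((L-Lc).T@(P-Pc));D=np.diag([1,np.linalg.det(U@V)])
    M=(U@D@V).T;return M,Pc-M@Lc
ang=np.pi/2-np.arange(6)*np.pi/5
DOTS=np.c_[57*np.cos(ang),57*np.sin(ang)+0]/1000
DOTS=np.c_[.057*np.sin(np.arange(6)*np.pi/5),.05+.057*np.cos(np.arange(6)*np.pi/5)] # x back, y left
def report(cm,dots,btn=None,zb=.07):
    P=ray(cm,dots,.06)[:,:2];M,t=fit(DOTS,P);yaw=np.arctan2(M[1,0],M[0,0])
    print('centre',t.round(4),'yaw',round(yaw,4),'res mm',((DOTS@M.T+t-P)*1e3).round(1).tolist())
    print('hub',(M@[0,.05]+t).round(4),'start',(M@[-.02,-.075]+t).round(4))
    if btn is not None: print('btn seen',ray(cm,[btn],zb).round(4))
    return M,t
E
python3 - <<'E'
from h import *
c=np.array([(130,203),(168,143),(235,120),(307,138),(353,193),(357,265)])
f=lambda c:np.array([290,165])+(np.array(c)+.5)/7-.5
report(cam('top'),f(c),f((488,335)))
print(ray(cam('top'),[f((245,232))],.065), ray(cam('top'),[f((547,215))],.078))
s=r.get_state();print(R.from_rotvec(s['ee_rot']).as_matrix().round(4))
E
```

```text
centre [ 0.5973 -0.1714] yaw -0.3005 res mm [[-0.0, 0.0], [-0.5, -0.5], [0.4, -0.6], [0.0, 0.5], [-0.1, 0.5], [0.3, 0.1]]
hub [ 0.6121 -0.1237] start [ 0.556  -0.2371]
btn seen [[ 0.5571 -0.2383  0.07  ]]
[[ 0.61197062 -0.12400748  0.065     ]] [[ 0.61339308 -0.26890637  0.078     ]]
[[-1.000e-04  2.443e-01 -9.697e-01]
 [ 1.300e-03 -9.697e-01 -2.443e-01]
 [-1.000e+00 -1.300e-03 -3.000e-04]]
```

move_arm --grip '[1, 1, 1, 1, 1, 1, 1, 1, 1, 1, 1, 1, 1, 1, 1, 1, 1, 1, 1, 1]' --pt "0 -329 -558" --pt "0 -329 -558" --pt "0 -329 -558" --pt "0 -329 -558" --pt "0 -329 -558" --pt "0 -329 -558" --pt "0 -329 -558" --pt "0 -329 -558" --pt "0 -329 -558" --pt "0 -329 -558" --pt "0 -329 -558" --pt "0 -329 -558" --pt "0 -329 -558" --pt "0 -329 -558" --pt "0 -329 -558" --pt "0 -329 -558" --pt "0 -329 -558" --pt "0 -329 -558" --pt "0 -329 -558" --pt "0 -329 -558" --spin '[-2.6, -2.6, -2.6, -2.6, -2.6, -2.6, -2.6, -2.6, -2.6, -2.6, -2.6, -2.6, -2.6, -2.6, -2.6, -2.6, -2.6, -2.6, -2.6, -2.6]' --squeeze 20

```text
t: 2.6
ee_pos: [0.5951, -0.078, 0.4047]
ee_rot: [0.232, 1.558, -0.232]
ft_force: [0.3, 0.3, 0.4]
gripper_width: -0.0002
```

move_arm --grip '[1, 1, 1]' --pt "50 0 0" --pt "110 0 0" --pt "110 0 0" --spin '[0, 0, 0]'

```text
t: 2.98
ee_pos: [0.5946, -0.0778, 0.2914]
ee_rot: [0.233, 1.567, -0.231]
ft_force: [0.1, -0.5, 0.8]
gripper_width: -0.0001
```

```bash
python3 - <<'E'
from h import *
s=r.get_state();print(s['ee_pos'],s['joint_positions'],R.from_rotvec(s['ee_rot']).as_matrix().round(3))
w=imaging.grab_frame('wrist');q=imaging.grab_frame('scene')
cv2.imwrite('pics/w1.png',w);cv2.imwrite('pics/s1.png',q)
K,d,W=cam('scene');C=np.linalg.inv(W)
p,_=cv2.projectPoints(np.array([[.597,-.171,.08]]),cv2.Rodrigues(C[:3,:3])[0],C[:3,3],K,d);u,v=p.ravel().astype(int);print(u,v)
q=q[max(v-70,0):v+50,max(u-80,0):u+80]
q=cv2.resize(q,None,fx=2.6,fy=2.6,interpolation=cv2.INTER_CUBIC)[:420]
h=min(len(q),420);cv2.imwrite('pics/ws1.png',cv2.resize(np.hstack([w[:h],q[:h]]),None,fx=.8,fy=.8))
E
```

```text
[ 0.59455317 -0.07783926  0.29139739] [-3.27408063e-01  5.65984389e-01  1.32424576e+00 -2.61214610e-05
  1.25998553e+00 -1.60322849e+00] [[-0.008  0.291  0.957]
 [ 0.003  0.957 -0.291]
 [-1.     0.    -0.009]]
214 229
```

View pics/ws1.png

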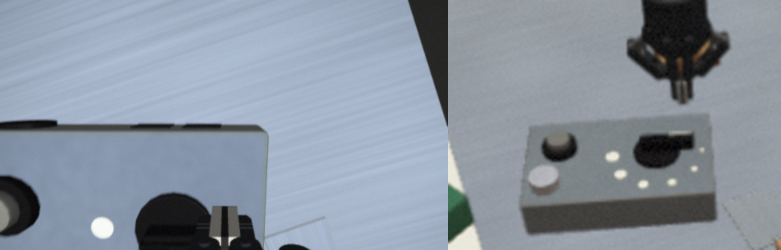

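The scene view on the right shows the nose at the smallest dot and slender closed fingertips above and in front of it. The button stands proud of its housing. My crop cut off the lower part of the wrist view, so I'll view it whole.

View pics/w1.png

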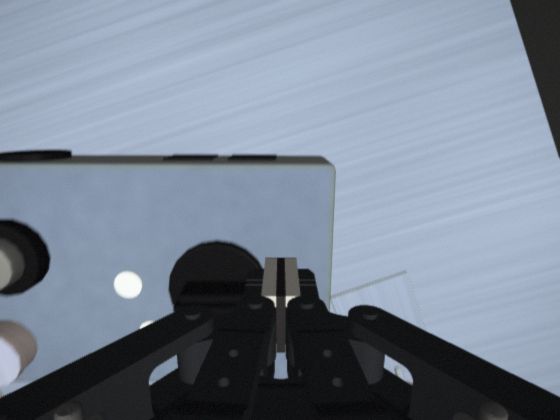

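```bash
python3 - <<'E'
from h import *
# where tool points (x, y, z) fall in the wrist picture
c=imaging.get_calibration('wrist');K=np.array([[c['fx'],0,c['cx']],[0,c['fy'],c['cy']],[0,0,1.]])
C=np.linalg.inv(c['T_tool_cam'])
for x in(.173,.186):
  p=np.array([[x,a,b] for a in(-.0145,0,.0145) for b in(-.011,.011)])
  print(x,cv2.projectPoints(p,cv2.Rodrigues(C[:3,:3])[0],C[:3,3],K,None)[0].reshape(-1,2).round().tolist())
E
```

```text
0.173 [[244.0, 252.0], [245.0, 298.0], [277.0, 252.0], [277.0, 298.0], [310.0, 252.0], [309.0, 298.0]]
0.186 [[246.0, 242.0], [248.0, 285.0], [277.0, 242.0], [277.0, 285.0], [308.0, 242.0], [307.0, 284.0]]
```

move_arm --grip '[1, 1, 1, 1, 1]' --pt "10 0 0" --pt "20 0 0" --pt "30 0 0" --pt "40 0 0" --pt "40 0 0" --spin '[0, 0, 0, 0, 0]'

```text
t: 3.7
ee_pos: [0.595, -0.078, 0.2538]
ee_rot: [0.232, 1.56, -0.231]
ft_force: [-0.7, -0.4, 0.2]
gripper_width: -0.0001
```

move_arm --grip '[1, 1, 1, 1, 1, 1, 1, 1, 1, 1, 1, 1, 1, 1, 1, 1, 1]' --pt "5 0 0" --pt "5 0 12" --pt "5 1.6 16" --pt "5 2.8 20" --pt "5 3.6 24" --pt "5 4 28" --pt "5 4 32.5" --pt "5 3.5 36.5" --pt "5 2.7 40.5" --pt "5 1.4 44.5" --pt "5 -0.3 48.5" --pt "5 -2.3 52.5" --pt "5 -4.7 55.5" --pt "5 -7.5 59" --pt "5 -10.5 62" --pt "5 -10.5 62" --pt "5 -10.5 62" --spin '[0, 0, 0.1, 0.2, 0.3, 0.4, 0.5, 0.6, 0.7, 0.8, 0.9, 1.0, 1.1, 1.2, 1.3, 1.3, 1.3]'

```text
t: 5.82
ee_pos: [0.6517, -0.1058, 0.2499]
ee_rot: [1.226, 1.198, -1.224]
ft_force: [2.3, 1.8, -1.0]
gripper_width: -0.0
```

```bash
python3 - <<'E'
from h import *
s=r.get_state();print(s['t'],s['ee_pos'],s['joint_positions'][5],s['ft_force'])
w=imaging.grab_frame('wrist');q=imaging.grab_frame('scene')
q=cv2.resize(q[170:290,150:290],None,fx=3.5,fy=3.5,interpolation=cv2.INTER_CUBIC)
cv2.imwrite('pics/ws2.png',cv2.resize(np.hstack([w[:,100:460],q]),(800,395)))
E
```

```text
5.825 [ 0.65171881 -0.10580575  0.24990252] -0.3182112738898812 [ 2.30632925  1.84963367 -1.00960446]
```

View pics/ws2.png

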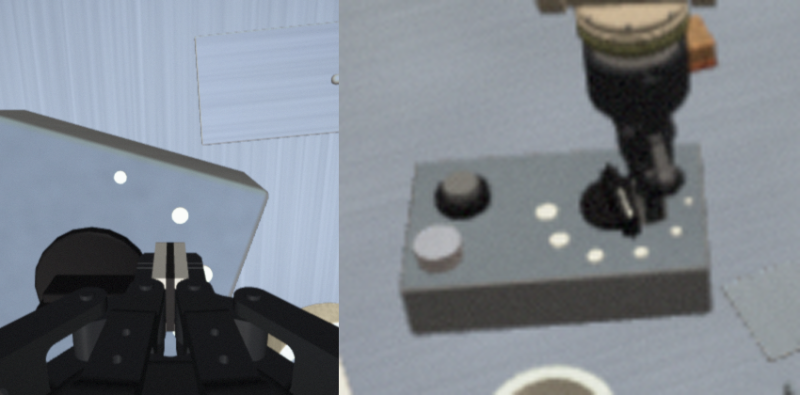

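The finger is behind the bar and the nose (632,235) points at the third dot (641,252), so the dial is at speed 3. Next I'll go on to a contact angle of about 2.35 rad, then back the finger off.

move_arm --grip '[1, 1, 1, 1, 1, 1, 1, 1, 1, 1, 1, 1, 1, 1]' --pt "0 1.6 4" --pt "0 2.8 8" --pt "0 3.6 12" --pt "0 4 16" --pt "0 4 20.5" --pt "0 3.5 24.5" --pt "0 2.7 28.5" --pt "0 1.4 32.5" --pt "0 -0.3 36.5" --pt "0 -2.3 40.5" --pt "0 -3.5 42" --pt "0 -3.5 42" --pt "0 2 32" --pt "0 2 32" --spin '[0.1, 0.2, 0.3, 0.4, 0.5, 0.6, 0.7, 0.8, 0.9, 1.0, 1.05, 1.05, 1.05, 1.05]'

```text
t: 7.68
ee_pos: [0.653, -0.137, 0.2497]
ee_rot: [1.942, 0.495, -1.942]
ft_force: [0.2, 0.6, -0.5]
gripper_width: -0.0001
```

move_arm --grip '[1, 1, 1, 1]' --pt "-30 0 -15" --pt "-80 0 -30" --pt "-80 0 -30" --pt "-80 0 -30" --spin '[0, 0, 0, 0]'

```text
t: 8.18
ee_pos: [0.6788, -0.1236, 0.3289]
ee_rot: [1.942, 0.494, -1.944]
ft_force: [0.5, 0.0, -1.9]
gripper_width: 0.0001
```

```bash
python3 - <<'E'
from h import *
s=r.get_state();print(s['t'],s['ee_pos'],s['joint_positions'][5],s['ft_force'],R.from_rotvec(s['ee_rot']).as_matrix().round(3))
w=imaging.grab_frame('wrist');q=imaging.grab_frame('scene');cv2.imwrite('pics/w3.png',w)
q=cv2.resize(q[170:290,150:290],None,fx=3.5,fy=3.5,interpolation=cv2.INTER_CUBIC)
cv2.imwrite('pics/ws3.png',cv2.resize(np.hstack([w[:,100:460],q]),(800,395)))
E
```

```text
8.175 [ 0.67877029 -0.12357082  0.32888667] 0.7222513918720195 [ 0.54753696  0.03701429 -1.85171068] [[-0.001  0.477 -0.879]
 [ 0.    -0.879 -0.477]
 [-1.    -0.001  0.001]]
```

View pics/ws3.png

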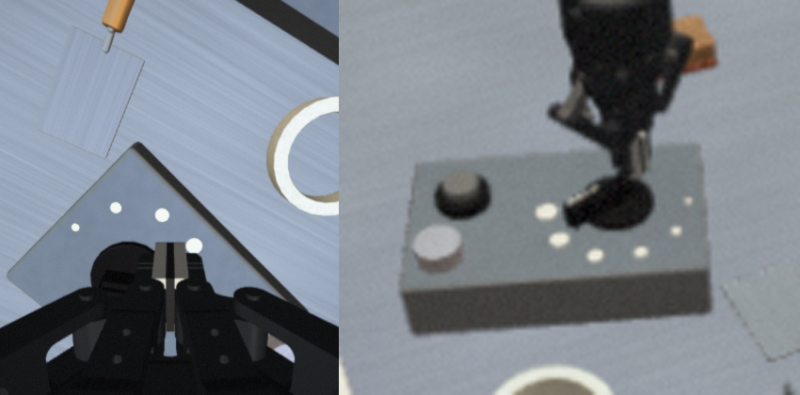

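The nose now points back-right, with its end at about (568,212), near the fifth and sixth dots. I'll project the expected tip for each detent and compare.

```bash
python3 - <<'E'
from h import *
K,d,W=cam('scene');C=np.linalg.inv(W);y=-.3005;M=np.array([[np.cos(y),-np.sin(y)],[np.sin(y),np.cos(y)]])
for k in range(3,7):
  a=(k-1)*np.pi/5
  P=[np.r_[M@[rr*np.sin(a),.05+rr*np.cos(a)]+[.5973,-.1714],z] for rr,z in((.048,.088),(.057,.06))]
  p=cv2.projectPoints(np.array(P),cv2.Rodrigues(C[:3,:3])[0],C[:3,3],K,d)[0].reshape(-1,2)
  print(k,(((p-[150,170])*3.5+[360,0])*[800/850,395/420]).round().tolist())
E
```

```text
3 [[632.0, 221.0], [638.0, 254.0]]
4 [[593.0, 224.0], [593.0, 258.0]]
5 [[562.0, 211.0], [557.0, 242.0]]
6 [[551.0, 187.0], [544.0, 214.0]]
```

The tip matches the speed 5 prediction (562,211); speed 4 would be at (593,224) and speed 6 at (551,187). Next is moving over the start button.

move_arm --grip '[1, 1, 1, 1, 1, 1, 1, 1]' --pt "0 42 162" --pt "0 42 162" --pt "0 42 162" --pt "0 42 162" --pt "0 42 162" --pt "20 42 162" --pt "40 42 162" --pt "40 42 162" --spin '[0, 0, 0, 0, 0, 0, 0, 0]'

```text
t: 9.28
ee_pos: [0.5571, -0.2369, 0.2881]
ee_rot: [1.941, 0.497, -1.946]
ft_force: [-0.0, 0.1, 0.2]
gripper_width: 0.0001
```

```bash
python3 - <<'E'
from h import *
s=r.get_state();print(s['t'],s['ee_pos'],s['ft_force'])
w=imaging.grab_frame('wrist');q=imaging.grab_frame('scene')
q=cv2.resize(q[170:290,150:290],None,fx=3.5,fy=3.5,interpolation=cv2.INTER_CUBIC)
cv2.imwrite('pics/ws4.png',cv2.resize(np.hstack([w[:,100:460],q]),(800,395)))
E
```

```text
9.275 [ 0.55705079 -0.23694105  0.28806716] [-0.01336806  0.12450832  0.17360574]
```

View pics/ws4.png

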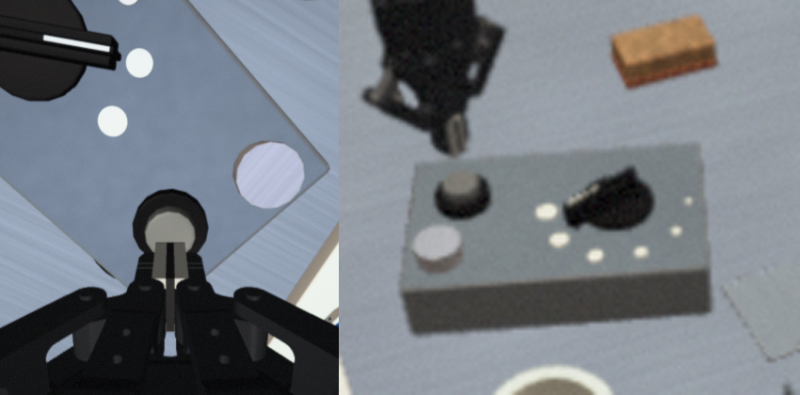

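The nose points at the fifth dot (the second largest), and the finger is centred over the button. I'll lower it in small steps.

move_arm --grip '[1, 1, 1, 1, 1]' --pt "10 0 0" --pt "20 0 0" --pt "26 0 0" --pt "30 0 0" --pt "30 0 0" --spin '[0, 0, 0, 0, 0]'

```text
t: 10.0
ee_pos: [0.5566, -0.2379, 0.2595]
ee_rot: [1.943, 0.493, -1.944]
ft_force: [0.0, 0.2, 0.2]
gripper_width: 0.0
```

move_arm --grip '[1, 1, 1, 1]' --pt "2 0 0" --pt "4 0 0" --pt "6 0 0" --pt "6 0 0" --spin '[0, 0, 0, 0]'

```text
t: 10.5
ee_pos: [0.5566, -0.2379, 0.2539]
ee_rot: [1.943, 0.493, -1.943]
ft_force: [-0.1, 0.5, 2.8]
gripper_width: 0.0002
```

move_arm --grip '[1, 1, 1]' --pt "1 0 0" --pt "2 0 0" --pt "2 0 0" --spin '[0, 0, 0]'

```text
t: 10.88
ee_pos: [0.5566, -0.2379, 0.2518]
ee_rot: [1.943, 0.493, -1.943]
ft_force: [-0.6, 0.4, 3.6]
gripper_width: -0.0001
```

move_arm --grip '[1, 1, 1]' --pt "1 0 0" --pt "2 0 0" --pt "2 0 0" --spin '[0, 0, 0]'

```text
t: 11.25
ee_pos: [0.5566, -0.2379, 0.2498]
ee_rot: [1.943, 0.493, -1.943]
ft_force: [0.8, -0.4, 3.9]
gripper_width: -0.0002
```

move_arm --grip '[1, 1, 1]' --pt "1 0 0" --pt "2 0 0" --pt "2 0 0" --spin '[0, 0, 0]'

```text
t: 11.62
ee_pos: [0.5565, -0.2378, 0.2493]
ee_rot: [1.944, 0.492, -1.942]
ft_force: [-3.4, 2.5, 15.3]
gripper_width: 0.0002
```

The force jumped to 15 N, so the button has bottomed, at least 4.6 mm below the first contact reading. Now I'll retract and check.

move_arm --grip '[1, 1, 1, 1, 1, 1, 1, 1]' --pt "0 0 0" --pt "-10 0 0" --pt "-50 0 0" --pt "-110 0 0" --pt "-150 0 0" --pt "-150 0 60" --pt "-150 0 120" --pt "-150 0 120" --spin '[0, 0, 0, 0, 0, 0, 0, 0]'

```text
t: 12.62
ee_pos: [0.4487, -0.2965, 0.3977]
ee_rot: [1.945, 0.49, -1.947]
ft_force: [1.0, 0.8, -0.4]
gripper_width: 0.0
```

```bash
python3 - <<'E'
from h import *
s=r.get_state();print(s['t'],s['ee_pos'],s['ft_force'])
t=imaging.grab_frame('top');q=imaging.grab_frame('scene');o=cv2.imread('pics/top0.png')
q=cv2.resize(q[170:290,150:290],None,fx=3,fy=3,interpolation=cv2.INTER_CUBIC)
t=cv2.resize(t[165:245,290:390],(450,360),interpolation=cv2.INTER_CUBIC)
cv2.imwrite('pics/f.png',cv2.resize(np.hstack([t,q]),(800,331)))
E
```

```text
12.625 [ 0.44865647 -0.2965347   0.39766079] [ 0.9869921   0.84881956 -0.42817465]
```

View pics/f.png

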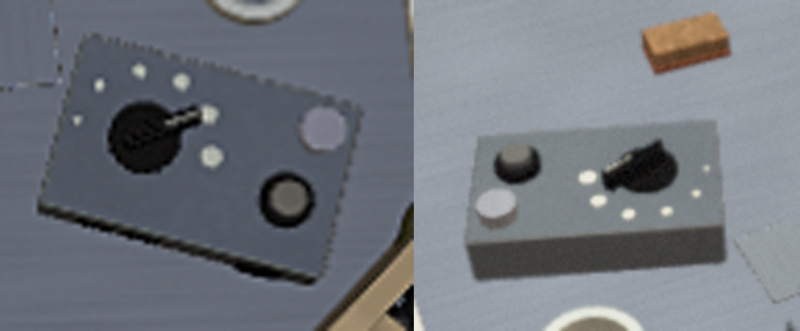

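The nose points at the fifth dot (209,115). The button is back up at (288,198), the wax tin hasn't moved (323,130), and the arm is clear.

```bash
python3 -c "
from rig import r
print(r.hand_in())"
```

```text
the job is handed in; nothing more can be done
None
```

The sander's dial is at speed 5, the start button has been pressed and released, and I handed the job in at about 12.6 s. `hand_in` gave no verdict.

- **Dial:** It started at speed 1. I pushed it clockwise to 5 with the closed fingertips against one side of the pointer only. After the finger backed off, the pointer tip matched the predicted position for speed 5 within a few pixels, and the last top and scene views show it on the fifth mark.
- **Start button:** I pressed it only after the dial was seen at 5. The force stayed under 4 N, then jumped to 15 N when the button bottomed, at least 4.6 mm below the first contact reading. The last pictures show it up again.
- **Everything else:** The wax tin was in place in the final views, and the arm ended clear with no real wrist force. I did not compare the extractor or the other bench items at the end, but the arm never worked near them.

No check failed or disagreed.

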